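# Inspect a leaf cast with the loupe at focal height

## Robot

A 6-joint arm with a two-finger parallel gripper is mounted at the origin on the work surface. World frame = base frame: x ahead of the robot, y to its left, z up, the work surface at z = 0. Lengths are in mm, angles in rad, forces in N, time in s.
With the tool pointing down it reaches from about 250 to 725 mm from the base axis. Payload 4 kg.
Tool frame: the origin (TCP) lies on the centre line of the jaws, within the pads' length; the fingertips stand 19 mm ahead of it and the grasp point (between the pads) is the TCP; z points along the fingers, y is the line along which they close (so a half turn about z gives the same grasp; the last joint's range is limited). The gripper opens to 85 mm and grips with 20 to 120 N. Pads are 22 mm wide; open, the fingers measure 114 mm over their backs; the gripper's body (76 mm by 85 mm) begins 54 mm behind the grasp point. The pads swing forward as they close: fully open they stand 13 mm farther back than shut.
Start: joints at [-1.134, 0.241, 0.005, 1.335, 0, 1.571], TCP at [211.519, -453.055, 250.306] pointing down, gripper open.
Joint ranges: [-2.72, 2.72], [-1.05, 1.87], [-1.09, 1.28], [-1.99, 2.15], [-1.42, 1.44], [-3.14, 3.14]. Speed limits (rad/s): [2.79, 2.79, 3.14, 3.14, 3.14, 3.14].

## Interface

Orientations are given as a 3x3 rotation matrix whose columns are the frame's x, y, z axes.
In Python, from plant import bot, read_camera, get_calibration gives the robot as it stands.
- The arm moves only by the shell command python3 -m creep 'ROWS' [FORCE]. ROWS is text: rows parted by semicolons, each of 7 numbers parted by spaces: the shift along the tool's x, y, z in cm, then the turn, a rotation vector about the tool's x, y, z in degrees, then the opening, from -1 (shut) to 1 (fully open). In form: dx dy dz wx wy wz claw; .... A call has 1 to 5 rows; each row is the pose to reach, as a shift and turn from the pose commanded when the call began, along the tool's axes at that moment; what a row does not reach only later rows make up. A row lasts 1/8 s, in which the tool goes at most 62.5 mm and 10.7 degrees, less where a joint would pass 70% of its speed; a pose out of reach is approached as far as the arm can. A call with a gripper value outside its range is refused whole. The fingers move at their own pace and stop on an object; FORCE is the grip in N (left out, the last holds). Time passes only in rows, so rows that repeat a pose let the fingers close. It gives the time, the measured TCP pose, the force, the opening and the grip force at its end, in the units of the state.
- bot.get_state(): the state, without advancing time (a new reading comes with each control period).
- read_camera(name): name is "scene" or "top" or "wrist"; returns the picture (480x640x3 uint8, blue, green, red); there is no depth.
- get_calibration(name): a dict with "fx", "fy", "cx", "cy" (pixels), "cam_to_world" (4x4, takes a point from camera to world coordinates); the wrist camera has in their place "T_tool_cam" (4x4, takes a point from camera to tool coordinates, whose origin is the TCP and whose axes are the flange's). Camera axes: x right, y down, z forward; pixel columns grow to the right and rows downward; lengths in mm; the calibration is good to about 2 mm. A picture is of the moment at which its call begins: read the wrist's pose just before it. get_calibration takes no time and is no camera call.
- bot.finish_job(): hands the job in; it is judged then, once.
The state is a dict: "clock": time; "qpos": joint angles; "joint_velocities": joint speeds; "effort": joint torques, N m; "tcp_pos": TCP position; "orientation": TCP orientation; "force": force on the tool from outside, world axes, zero at the start; "ft_torque": the same for the moment, N m; "opening": finger opening in mm; "grasp_force": force on a finger pad.
Only numpy, scipy, OpenCV 4.12 (cv2) and the standard library are available. Lean on these libraries where they do the work, as an engineer would, in place of code of your own. Each camera call takes 0.05 s, during which the arm holds its last target. There are 200 camera calls.

## Task

Turn the light box's rotary handle from off fully to on, and only then take the loupe from its rest. Hold the lens level and centred over the round leaf cast, with the lens at the height of the brass collar on the focus gauge, and finish while still holding it there, steady, touching nothing else with it. Leave the casts, the collar and everything else where they are.

Things in the scene. Friction and masses are not known exactly. Their poses are not given: they have to be found in the camera images.
- lightbox: Flat aluminium light box fixed to the table, 180 (x) x 320 (y) x 30 mm high, white lit panel on top. Origin: centre of its underside; z up. At y = -115 mm from its centre a 74 mm square grey housing rises to 50 mm above the table and carries the rotary handle; the casts lie on the white panel, whose top is 30 mm above the table.
- switch (a joint): Rotary power handle of the light box, upright axis. 0 = off, bar along the light box's x axis with its white line towards the light box's -x; 1.2 rad = on, end stop, turned clockwise as seen from above. It snaps over: a spring (0.07 N m at the ends) drives it to the nearer end stop from the middle at 0.6.
- switch_grip (a point): Point on the handle's turning axis at the height to grip, 14 mm below the top of the bar. The black bar is 56 mm long, 14 mm wide and 34 mm high, its top 92 mm above the table, on a 54 mm disc whose top is 20 mm below this point. Axes turn with the handle: x along the bar (white line at -x), z up.
- loupe: Loupe (reading lens), 90 to 145 g: round steel-rimmed clear lens 72 mm across and 12 mm thick, straight black handle of 14 x 14 mm section, running from 34 to 148 mm from the lens centre. Origin: lens centre on its underside; handle towards -x; z up, square to the lens. Starts level on its rest, underside 30 mm above the table.
- lens (a point): Centre of the lens, middle of its thickness (6 mm above the loupe's underside). Axes as the loupe's.
- loupe_grip (a point): Good point to grip: centre of the handle's section, 75 mm from the lens centre. Axes as the loupe's: close the fingers along y. At rest it is 37 mm above the table and 29 mm above the rest's base.
- rest: Dark wooden loupe rest, fixed: base 180 x 60 x 8 mm, a block under the lens 60 mm ahead (+x) of its centre, and a forked block under the handle's end 78 mm behind it, both 30 mm high, prongs 37 mm. Origin: underside centre. Between the blocks the handle is free on both sides. It may stand left or right of the light box.
- round_cast: Round clear-resin disc with a leaf in it, 60 mm across, 12 mm high, loose on the light box: the part to inspect. Origin: centre of its underside; z up.
- gauge: Focus gauge fixed on the table beyond the light box: round foot 60 mm across, upright rod 12 mm thick, 209 mm tall. Origin: centre of its underside; z up.
- focus_mark (a point): Centre of the gauge's brass collar, a horizontal disc 50 mm across and 6 mm thick on the rod, at mid-thickness; z up. Its height (110 to 160 mm above the table) marks the height for the middle of the lens. It slides only if pushed (6 N).
- square_cast: Bystander: square resin cast, 52 x 52 x 12 mm, loose on the light box beside the round one. Origin: underside centre.
- plates: Bystander: stack of three metal plates, 150 x 150 x 18 mm, fixed, on the other side of the light box from the rest. Origin: underside centre.
- clamp_a: Bystander: grey G-clamp lying flat, about 75 x 120 x 14 mm. Origin: underside centre.
- clamp_b: Bystander: second G-clamp, the same.
- ink_jar: Bystander: closed jar, 60 mm across, 70 mm high. Origin: underside centre.
- weight: Bystander: steel weight with a knob, 48 mm across, 52 mm high, near the robot. Origin: underside centre.
- brush: Bystander: brush 170 mm long lying near the robot. Origin: underside centre.
Not all that is in view belongs to the job. What is shaped like the loupe but blue or brown is not meant.

How it is judged:
By the outcome, as a careful person would: the job done as asked, in the order asked, and still so for the second after the job is handed in, while the arm keeps its last pose, push and grip.
It also fails if it takes over 48 s, if anything falls off the work surface, if the arm or the gripper's body presses on something with over 40 N, if the wrist force passes 120 N, or if a joint passes its speed limit or range.

## Working session

There is one attempt and no reset: what is moved stays moved. The work goes in short steps, Python scripts to look and compute and a shell command to move; the robot and the scene stay as the last step left them, time stands still between calls to the robot, and variables do not carry over. Pictures are saved under pics/ and viewed, at most 10 in all, crops included, and the job is handed in when it is done.

```bash
mkdir -p pics; ls; python3 - <<'E'
from plant import bot, read_camera, get_calibration
import cv2,numpy as np
np.set_printoptions(precision=4,suppress=True)
for n in ("scene","top"):
    cv2.imwrite(f"pics/{n}0.png",read_camera(n)); c=get_calibration(n); print(n,c)
print(get_calibration("wrist")); s=bot.get_state(); print(s)
E
```

```text
pics
scene {'fx': 488.6905116640017, 'fy': 488.6905116640017, 'cx': 321.7023127972739, 'cy': 244.50586451481016, 'cam_to_world': array([[  -0.6359,    0.3959,   -0.6625, 1345.1273],
       [   0.7715,    0.3476,   -0.5328,  600.5016],
       [   0.0194,   -0.85  ,   -0.5265,  769.2506],
       [   0.    ,    0.    ,    0.    ,    1.    ]])}
top {'fx': 591.3143505404615, 'fy': 591.3143505404615, 'cx': 319.76830360050377, 'cy': 242.07602824232083, 'cam_to_world': array([[  -0.0044,   -0.99  ,    0.1407,  352.1521],
       [  -1.    ,    0.0032,   -0.0089,  -94.4371],
       [   0.0084,   -0.1408,   -0.99  , 1311.3446],
       [   0.    ,    0.    ,    0.    ,    1.    ]])}
{'fx': 378.79503987287603, 'fy': 378.79503987287603, 'cx': 316.861131179923, 'cy': 235.29485262973424, 'T_tool_cam': array([[   0.0013,   -0.9487,   -0.3162,   81.546 ],
       [   1.    ,    0.0008,    0.0016,    0.1799],
       [  -0.0013,   -0.3162,    0.9487, -123.2032],
       [   0.    ,    0.    ,    0.    ,    1.    ]])}
{'clock': 0.1, 'qpos': array([-1.134 ,  0.2413,  0.0039,  1.3352,  0.    ,  1.5708]), 'joint_velocities': array([-0.0011,  0.0005,  0.0042, -0.    ,  0.0005, -0.0017]), 'effort': array([ -0.0001, -37.3137,  25.301 ,   0.0109,  -0.0001,  -0.    ]), 'tcp_pos': array([ 211.2886, -452.5564,  249.4997]), 'orientation': array([[ 0.9061,  0.423 , -0.0008],
       [ 0.423 , -0.9061,  0.0018],
       [ 0.    , -0.0019, -1.    ]]), 'force': array([-0.6603,  0.0332, -0.1194]), 'ft_torque': array([0.0413, 0.0119, 0.0152]), 'grasp_force': 0.0, 'opening': 85.59704977951851}
```

View pics/top0.png

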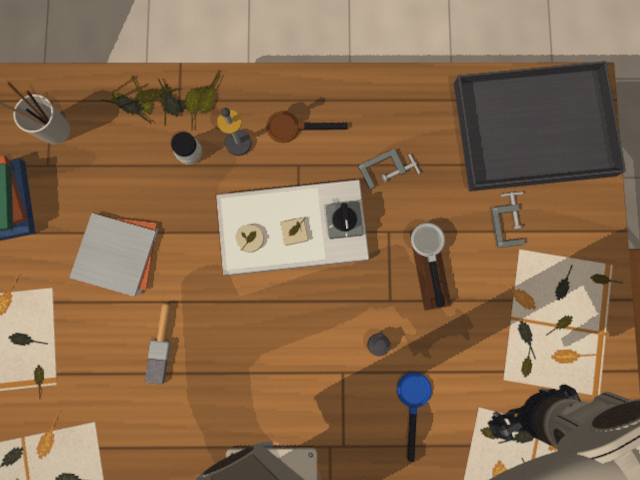

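View pics/scene0.png

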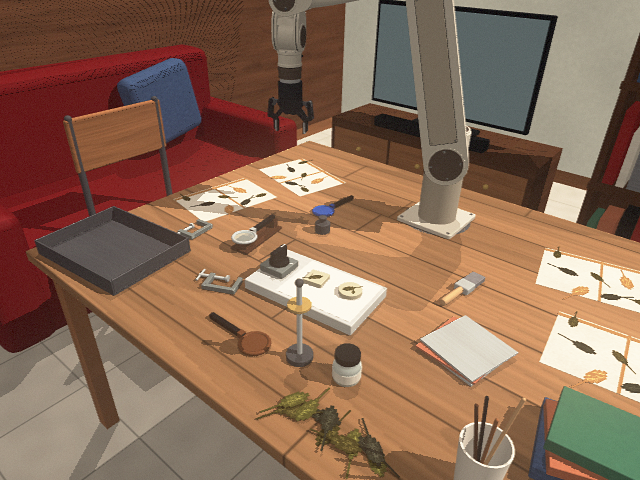

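The top view shows the switch near (344,217), the lens at (428,240), its handle end at (438,304), the round cast at (250,237), and the gauge foot at (238,142) with the collar at (230,121). I'll enlarge these areas.

```bash
python3 - <<'E'
import cv2
a=cv2.imread("pics/top0.png")[90:320,205:465]; cv2.imwrite("pics/c1.png",cv2.resize(a,None,fx=2.6*1,fy=2.6,interpolation=cv2.INTER_CUBIC)[:600])
b=cv2.imread("pics/scene0.png")[200:390,210:410]; cv2.imwrite("pics/c2.png",cv2.resize(b,None,fx=3,fy=3,interpolation=cv2.INTER_CUBIC))
E
```

```text
(no output)
```

View pics/c1.png

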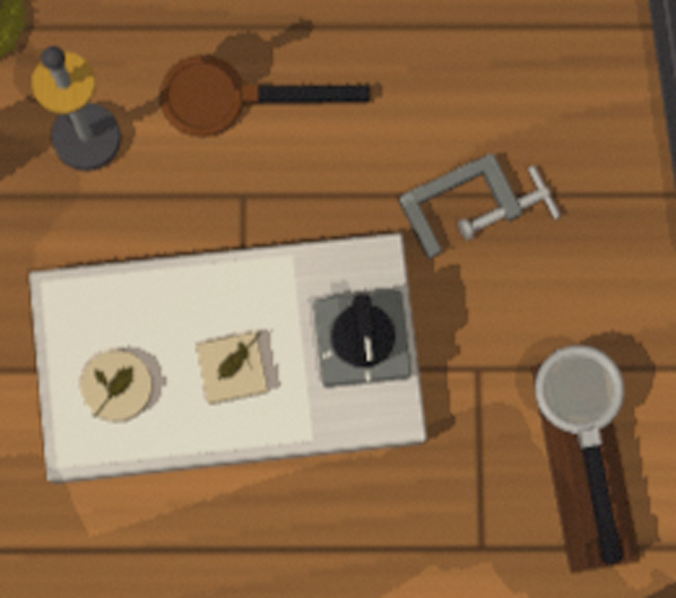

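View pics/c2.png

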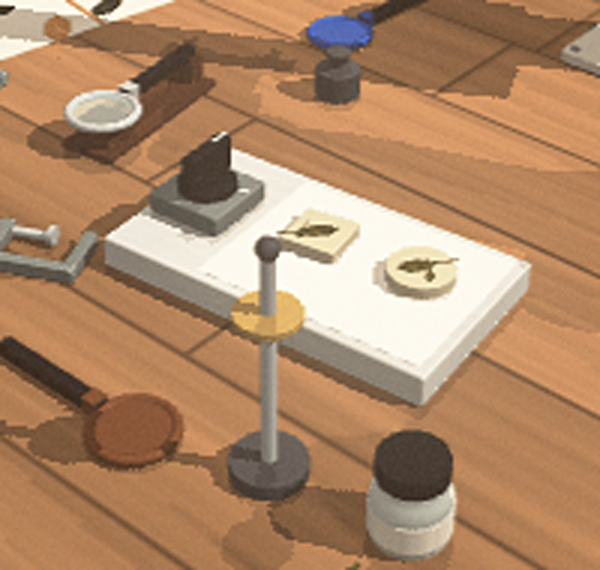

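The crops show these features:
- **Light box top corners (c1):** (30,270), (402,234), (425,440), (48,480).
- **Round cast top:** (116,384).
- **Lens:** (579,390), with the handle end at (612,558).
- **Collar:** c1 (64,82) and c2 (268,314).
- **Switch disc:** (363,336).

Next I'll convert them to positions.

```bash
cat > h.py <<'E'
from plant import bot, read_camera, get_calibration
import cv2,numpy as np
np.set_printoptions(precision=2,suppress=True)
def cam(n,s=None):
    c=get_calibration(n); K=np.array([[c['fx'],0,c['cx']],[0,c['fy'],c['cy']],[0,0,1.]])
    if n!='wrist': return K,c['cam_to_world']
    s=s or bot.get_state(); T=np.eye(4); T[:3,:3]=s['orientation']; T[:3,3]=s['tcp_pos']
    return K,T@c['T_tool_cam']
def ray(KT,p):
    K,T=KT; d=T[:3,:3]@np.linalg.solve(K,[p[0],p[1],1.]); return T[:3,3],d
def atz(KT,p,z):
    o,d=ray(KT,p); return o+d*(z-o[2])/d[2]
def tri(a,b):
    (o1,d1),(o2,d2)=a,b
    t=np.linalg.lstsq(np.c_[d1,-d2],o2-o1,rcond=None)[0]; p,q=o1+t[0]*d1,o2+t[1]*d2
    return (p+q)/2,np.linalg.norm(p-q)
def proj(KT,X):
    K,T=KT; x=K@(np.linalg.inv(T)@np.append(X,1))[:3]; return x[:2]/x[2]
E
python3 - <<'E'
from h import *
t=cam('top');s=cam('scene')
T=lambda x,y:np.array([x/2.6+205,y/2.6+90]); S=lambda x,y:np.array([x/3+210,y/3+200])
C=np.array([atz(t,T(*p),30) for p in [(30,270),(402,234),(425,440),(48,480)]]);print(C)
c=C.mean(0); y=C[0]-C[1]+C[3]-C[2]; y/=np.linalg.norm(y); x=np.cross(y,[0,0,1]); print('box',c,np.degrees(np.arctan2(x[1],x[0])),'sw',c-115*y)
print('disc',atz(t,T(363,336),55))
print('cast',atz(t,T(116,384),42), atz(s,S(420,270),42))
L=atz(t,T(579,390),41);E=atz(t,T(612,558),44);print('lens',L,E,atz(s,S(103,111),42),np.linalg.norm(L-E)); u=L-E;print('hdg',np.degrees(np.arctan2(u[1],u[0])),'grip',L-75*u/np.linalg.norm(u))
print('collar',tri(ray(t,T(64,82)),ray(s,S(268,314))))
print('foot',atz(t,T(86,136),10),atz(s,S(269,464),10))
print('ball',tri(ray(t,T(53,58)),ray(s,S(268,249))))
E
```

```text
[[ 642.75  121.82   30.  ]
 [ 673.4  -195.18   30.  ]
 [ 496.14 -212.02   30.  ]
 [ 463.68  103.23   30.  ]]
box [568.99 -45.54  30.  ] 5.700409029639229 sw [ 580.42 -159.97   30.  ]
disc [ 580.37 -159.61   55.  ]
cast [542.68  46.22  42.  ] [548.06  52.18  42.  ]
lens [ 536.52 -340.58   41.  ] [ 396.5  -362.94   44.  ] [ 545.43 -329.22   42.  ] 141.82298412421324
hdg 9.076745699286507 grip [ 462.48 -352.4    42.59]
collar (array([767.49,  79.82, 144.17]), np.float64(2.571099582654652))
foot [766.98  78.68  10.  ] [769.97  83.86  10.  ]
ball (array([767.15,  80.18, 198.37]), np.float64(2.0797218361268923))
```

```bash
python3 -m creep '5 -1 0 0 0 5 1; 10 -2.5 0 0 0 10 1; 15 -3.5 0 0 0 15 1; 20 -4.5 0 0 0 19 1; 25 -6 0 0 0 19 1'; python3 -c "
from plant import bot
import numpy as np
s=bot.get_state();print(s['qpos'],np.degrees(np.arctan2(s['orientation'][1,0],s['orientation'][0,0])))"
```

```text
clock: 0.72
tcp_pos: [413.7, -291.8, 249.9]
orientation: [[0.995, 0.104, -0.001], [0.104, -0.995, 0.0], [-0.001, -0.0, -1.0]]
force: [-0.1, -0.1, 0.1]
opening: 85.9
grasp_force: 0.0
[-6.14220999e-01  2.53663142e-01  2.09935899e-02  1.33872724e+00
 -1.01162856e-04  2.42286642e+00] 5.987715471367169
```

```bash
python3 -m creep '4 -2.5 0 0 0 -10 1; 8 -5 0 0 0 -20 1; 12 -7.5 1 0 0 -30 1; 16 -10 2 0 0 -40 1; 18 -11.4 3 0 0 -50 1' >/dev/null;  python3 -m creep '0 0 1 0 0 -10 1; 0 0 2 0 0 -20 1; 0 0 3 0 0 -30 1; 0 0 3 0 0 -40 1; 0 0 3 0 0 -50 1'>/dev/null;  python3 -m creep '0 0 0 0 0 -10 1; 0 0 0 0 0 -20 1; 0 0 0 0 0 -30 1; 0 0 0 0 0 -40 1; 0 0 0 0 0 -50 1' > /dev/null;  python3 -m creep '0 0 0 0 0 -10 1; 0 0 0 0 0 -20 1; 0 0 0 0 0 -30 1; 0 0 0 0 0 -30 1'; python3 - <<'E'
from h import *
s=bot.get_state();print(s['qpos'],s['tcp_pos'],np.degrees(np.arctan2(s['orientation'][1,0],s['orientation'][0,0])))
i=read_camera('wrist')
K=cam('wrist',s)
for p in [(580.4,-159.8,92),(568.99,-45.5,30),(545,48,42)]: print(proj(K,np.array(p)))
cv2.imwrite('pics/w1.png',i)
E
```

```text
clock: 3.1
tcp_pos: [579.3, -160.6, 189.7]
orientation: [[-0.995, -0.103, -0.001], [-0.103, 0.995, 0.0], [0.001, 0.0, -1.0]]
force: [0.1, 0.8, -0.1]
opening: 85.7
grasp_force: 0.0
[-0.27  0.47  0.18  1.28 -0.   -0.37] [ 579.34 -160.58  189.68] -174.09198575077525
[318.22 248.18]
[465.96 221.42]
[604.47 207.52]
```

View pics/w1.png

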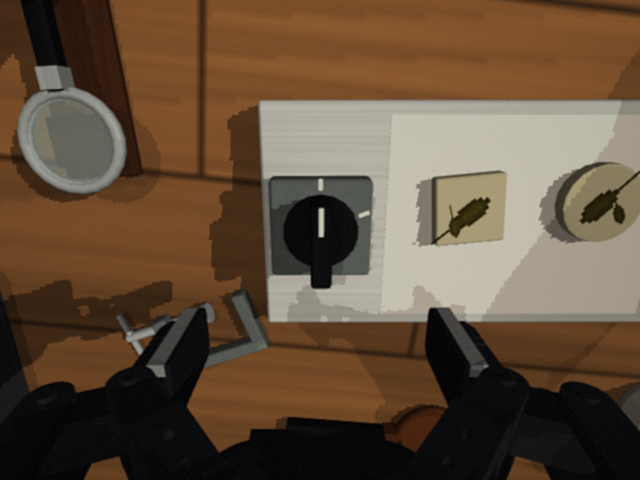

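Wrist view: the bar is vertical and centred near (320,243), with the white line up (towards the robot) at (321,222). Lens is near (73,139) and the round cast near (598,202). I'm aligned with the switch, so I'll descend and grip.

```bash
python3 -m creep '-0.1 0.1 4 0 0 0 1; -0.1 0.1 7 0 0 0 0.3; -0.1 0.1 9.5 0 0 0 0.2; -0.1 0.1 10.9 0 0 0 0.1; -0.1 0.1 10.9 0 0 0 0' 40 ; python3 -m creep '0 0 0 0 0 0 -0.5; 0 0 0 0 0 0 -1; 0 0 0 0 0 0 -1; 0 0 0 0 0 0 -1; 0 0 0 0 0 0 -1' 40
```

```text
clock: 3.78
tcp_pos: [579.8, -159.3, 80.2]
orientation: [[-0.995, -0.104, -0.002], [-0.104, 0.995, 0.001], [0.002, 0.001, -1.0]]
force: [0.7, 0.5, 0.4]
opening: 42.8
grasp_force: 0.0
clock: 4.4
tcp_pos: [581.4, -158.1, 82.9]
orientation: [[-0.994, -0.106, 0.002], [-0.106, 0.994, 0.002], [-0.003, 0.002, -1.0]]
force: [-0.7, 5.5, 2.6]
opening: 13.3
grasp_force: 40.4
```

```bash
python3 -m creep '0 -0.1 0 0 0 8 -1; 0 -0.1 0 0 0 16 -1; 0 -0.1 0 0 0 24 -1; 0 -0.1 0 0 0 32 -1; 0 -0.1 0 0 0 40 -1' ; python3 -m creep '0 0 0 0 0 8 -1; 0 0 0 0 0 16 -1; 0 0 0 0 0 24 -1; 0 0 0 0 0 29 -1; 0 0 0 0 0 30 -1'; python3 -c "
from plant import bot
s=bot.get_state();print(s['ft_torque'],s['tcp_pos'])"
```

```text
clock: 5.03
tcp_pos: [581.3, -158.4, 82.9]
orientation: [[-0.828, 0.561, 0.002], [0.561, 0.828, 0.004], [0.0, 0.004, -1.0]]
force: [-1.1, 7.3, 3.3]
opening: 13.6
grasp_force: 40.5
clock: 5.65
tcp_pos: [581.2, -158.4, 82.9]
orientation: [[-0.441, 0.897, 0.002], [0.897, 0.441, 0.003], [0.002, 0.003, -1.0]]
force: [-2.2, 6.3, 4.2]
opening: 13.3
grasp_force: 42.7
[1.18576479 0.41317081 0.83081938] [ 581.16313919 -158.42321733   82.89013916]
```

```bash
python3 -m creep '0 0 0 0 0 0 0; 0 0 0 0 0 0 0; 0 0 0 0 0 0 0; 0 0 -4 0 0 0 0; 0 0 -10 0 0 0 0.3' ; python3 -m creep '0 0 -3 0 0 -10 1; 0 0 -4 0 0 -20 1; 0 0 -4 0 0 -30 1; 0 0 -4 0 0 -40 1; 0 0 -4 0 0 -50 1'; python3 - <<'E'
from h import *
s=bot.get_state();print(s['qpos'],np.degrees(np.arctan2(s['orientation'][1,0],s['orientation'][0,0])))
i=read_camera('wrist'); j=read_camera('top')
cv2.imwrite('pics/w2.png',i); np.save('w2.npy',cam('wrist',s)[1])
cv2.imwrite('pics/t2.png',np.hstack([cv2.resize(i,(480,360)),cv2.resize(j[180:260,300:370],(315,360))]))
E
```

```text
clock: 6.28
tcp_pos: [579.0, -160.5, 179.9]
orientation: [[-0.438, 0.899, -0.006], [0.899, 0.438, 0.001], [0.004, -0.005, -1.0]]
force: [0.6, -0.4, -0.4]
opening: 55.5
grasp_force: 0.0
clock: 6.9
tcp_pos: [580.6, -160.9, 221.3]
orientation: [[-0.972, 0.236, -0.0], [0.236, 0.972, -0.0], [0.0, -0.0, -1.0]]
force: [1.1, -0.2, 0.2]
opening: 85.4
grasp_force: 0.0
[-0.27  0.46  0.24  1.36 -0.   -0.03] 166.32556182858502
```

View pics/t2.png

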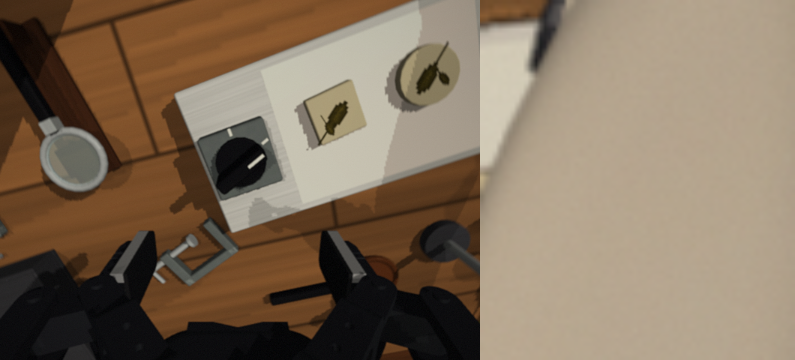

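The switch now points to the second mark, so it's on. In w2 (full scale) the round cast is at (573,97), the lens at (99,211) and the switch disc at (319,216). I'll measure again from this view.

```bash
python3 - <<'E'
from h import *
K=cam('wrist')[0],np.load('w2.npy'); k=4/3
print('cast',atz(K,(430*k,73.5*k),41)); L=atz(K,(74*k,158*k),41); print('lens',L)
for p in [(52*k,127*k),(0,43*k)]: print(atz(K,p,43))
print('foot',atz(K,(445*k,240*k),10))
i=cv2.imread('pics/w2.png'); g=cv2.cvtColor(i,cv2.COLOR_BGR2GRAY)
for n,c in (('w1',[(597,202),(73,139)]),('w2',[(573,98),(99,211)])): 
  g=cv2.medianBlur(cv2.cvtColor(cv2.imread(f'pics/{n}.png'),cv2.COLOR_BGR2GRAY),3)
  h=cv2.HoughCircles(g,cv2.HOUGH_GRADIENT,1,10,param1=80,param2=18,minRadius=33,maxRadius=62)
  for q in h[0]:
    if min(np.hypot(*(q[:2]-np.array(a))) for a in c)<20: print(n,q)
E
```

```text
cast [539.71  47.26  41.  ]
lens [ 537.06 -336.36   41.  ]
[ 499.91 -343.83   43.  ]
[ 413.17 -357.62   43.  ]
foot [762.08  79.98  10.  ]
w1 [ 63.5 149.5  50.3]
w1 [ 79.5 141.5  51.2]
w1 [ 62.5 138.5  42.7]
w1 [ 76.5 131.5  58.1]
w1 [612.5 213.5  49.2]
w1 [595.5 202.5  38.6]
w1 [595.5 192.5  47.6]
w1 [605.5 204.5  44.1]
w1 [ 89.5 129.5  58.1]
w1 [ 62.5 127.5  44.6]
w1 [599.5 212.5  36.9]
w1 [ 74.5 151.5  40.5]
w2 [102.5 204.5  49.2]
w2 [ 93.5 218.5  48.6]
w2 [104.5 216.5  38.9]
w2 [579.5 106.5  45.7]
w2 [561.5 105.5  36.6]
w2 [567.5  90.5  45. ]
w2 [578.5  92.5  34.6]
w2 [ 90.5 206.5  37.2]
w2 [570.5 100.5  40.5]
w2 [112.5 203.5  35.8]
```

```bash
python3 -m creep '1.5 -4.5 0 0 0 -5 1; 3 -9 1 0 0 -10 1; 4.5 -13.5 3 0 0 -15 1; 6 -18 5 0 0 -20 1; 7 -21.2 7 0 0 -22.7 1' >/dev/null; python3 -m creep '0 0 0 0 0 0 1; 0 0 0 0 0 0 1'; python3 - <<'E'
from h import *
s=bot.get_state()
K=cam('wrist',s); i=read_camera('wrist');cv2.imwrite('pics/w3.png',i); np.save('w3.npy',K[1])
print(s['tcp_pos'],s['qpos'],np.degrees(np.arctan2(s['orientation'][1,0],s['orientation'][0,0])))
print(proj(K,np.array([463,-350,44.])))
E
```

```text
clock: 7.88
tcp_pos: [461.9, -349.4, 151.6]
orientation: [[-0.989, -0.15, 0.001], [-0.15, 0.989, 0.0], [-0.001, -0.0, -1.0]]
force: [0.3, 0.3, 0.3]
opening: 85.6
grasp_force: 0.0
[ 461.87 -349.41  151.63] [-0.65  0.45  0.05  1.17  0.   -0.8 ] -171.4014517790425
[316.09 242.46]
```

View pics/w3.png

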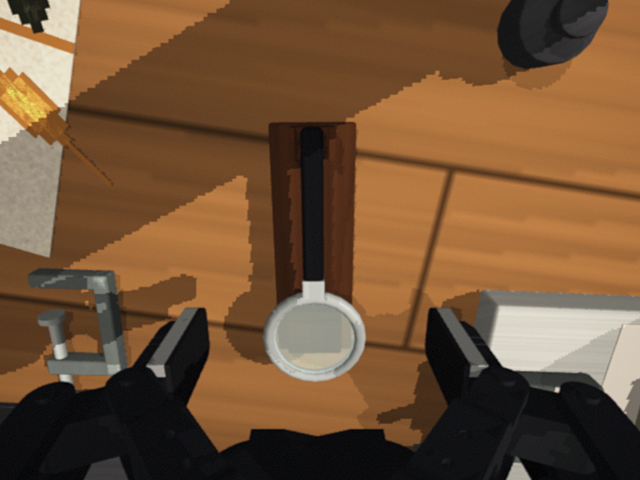

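Wrist view: the lens is centred at (315,337), and the handle runs from (313,281) to (312,127), almost straight up the image.

```bash
python3 - <<'E'
from h import *
K=cam('wrist')[0],np.load('w3.npy'); L=atz(K,(315,337),41);E=atz(K,(312,127),43);N=atz(K,(313.2,280),43)
u=(L-E)[:2];u/=np.linalg.norm(u);print(L,E,N,np.linalg.norm((L-E)[:2]),np.degrees(np.arctan2(u[1],u[0])))
G=L[:2]-75*u; G2=E[:2]+73*u; print(G,G2)
R=bot.get_state()['orientation'];p=bot.get_state()['tcp_pos']
print(R.T@np.r_[G-p[:2],37-p[2]])
E
```

```text
[ 534.83 -339.89   41.  ] [ 392.48 -363.15   43.  ] [ 490.03 -347.86   43.  ] 144.24420365948328 9.279592881968817
[ 460.82 -351.99] [ 464.52 -351.38]
[  2.09  -2.54 114.97]
```

```bash
python3 -m creep '0 -0.2 4 0 0 -0.6 1; 0 -0.2 8 0 0 -0.6 0.6; 0 -0.2 10.5 0 0 -0.6 0.3; 0 -0.2 11.4 0 0 -0.6 0; 0 -0.2 11.4 0 0 -0.6 -0.3' 30 ; python3 -m creep '0 0 0 0 0 0 -0.6; 0 0 0 0 0 0 -1; 0 0 0 0 0 0 -1; 0 0 0 0 0 0 -1; 0 0 0 0 0 0 -1' 60
```

```text
clock: 8.55
tcp_pos: [462.7, -350.9, 37.7]
orientation: [[-0.987, -0.163, 0.0], [-0.163, 0.987, -0.0], [-0.0, -0.0, -1.0]]
force: [0.8, -0.0, 0.6]
opening: 30.1
grasp_force: 0.0
clock: 9.18
tcp_pos: [463.1, -352.1, 39.1]
orientation: [[-0.987, -0.162, 0.003], [-0.162, 0.987, -0.002], [-0.003, -0.002, -1.0]]
force: [0.3, 1.0, 6.1]
opening: 13.0
grasp_force: 59.6
```

```bash
python3 -m creep '0 0 -2 0 0 0 -1; 0 0 -5 0 0 0 -1; 0 0 -9 0 0 0 -1; 0 0 -13 0 0 0 -1; 0 0 -15 0 0 0 -1'; python3 -m creep '0 3 0 0 0 0 -1; 0 7 0 0 0 0 -1; 0 11 0 0 0 0 -1; 0 15 0 0 0 0 -1; 0 19 0 0 0 0 -1'
```

```text
clock: 9.8
tcp_pos: [462.5, -352.1, 190.1]
orientation: [[-0.987, -0.162, 0.003], [-0.162, 0.987, -0.002], [-0.002, -0.003, -1.0]]
force: [0.5, -0.8, -0.9]
opening: 12.7
grasp_force: 58.7
clock: 10.42
tcp_pos: [430.4, -162.7, 187.3]
orientation: [[-0.987, -0.162, -0.0], [-0.162, 0.987, 0.0], [0.0, 0.0, -1.0]]
force: [0.9, -0.2, -0.7]
opening: 12.9
grasp_force: 58.7
```

```bash
python3 -m creep '-2 3 0 0 0 0 -1; -3 6 0 0 0 0 -1; -5 9 0 0 0 0 -1; -7 11 0 0 0 0 -1; -7 11 0 0 0 0 -1'; python3 -m creep '0 0 0 0 0 0 -1';python3 - <<'E'
from h import *
s=bot.get_state()
K=cam('wrist',s); i=read_camera('wrist');cv2.imwrite('pics/w4.png',i); np.save('w4.npy',K[1]); print(s['tcp_pos'],s['orientation'])
cv2.imwrite('pics/s4.png',read_camera('scene'))
print(proj(K,np.array([542,47,42.])))
E
```

```text
clock: 11.05
tcp_pos: [483.0, -42.7, 187.3]
orientation: [[-0.986, -0.165, 0.0], [-0.165, 0.986, -0.0], [-0.0, -0.0, -1.0]]
force: [-0.0, 0.1, -0.8]
opening: 13.1
grasp_force: 58.7
clock: 11.18
tcp_pos: [481.7, -44.3, 187.1]
orientation: [[-0.987, -0.162, -0.001], [-0.162, 0.987, -0.0], [0.001, -0.0, -1.0]]
force: [-0.7, -0.1, -1.5]
opening: 12.9
grasp_force: 58.7
[481.73 -44.26 187.14] [[-0.99 -0.16 -0.  ]
 [-0.16  0.99 -0.  ]
 [ 0.   -0.   -1.  ]]
[417.55 313.78]
```

View pics/w4.png

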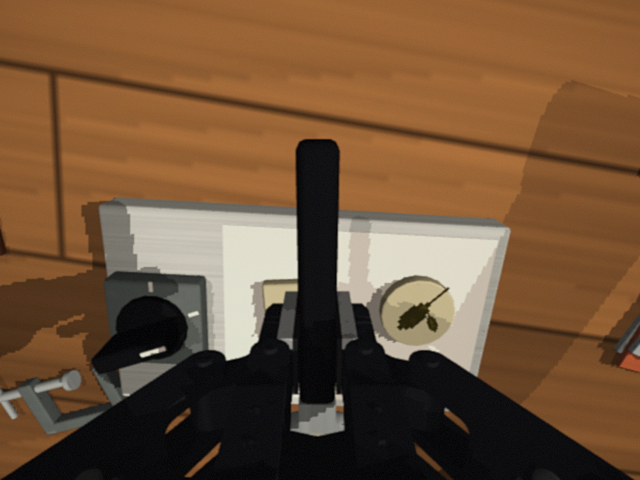

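Wrist view: the round cast's top is centred near (419,310), which puts it at about (540.5,47). The loupe is held straight and the switch is still on. I'll move over the cast, then fit the scene camera to known points to get the collar height.

```bash
python3 -m creep '0 2 0 0 0 0 -1; 0.1 5 1 0 0 0 -1; 0.2 7 2.5 0 0 0 -1; 0.2 8 3.7 0 0 0 -1; 0.2 8.1 4.1 0 0 0 -1'>/dev/null; python3 -m creep '0 0 0 0 0 0 -1; 0 0 0 0 0 0 -1';python3 - <<'E'
from h import *
P=[bot.get_state() for _ in range(1)]; s=P[0]
print(s['tcp_pos'],s['orientation'])
j=read_camera('scene');t=read_camera('top');cv2.imwrite('pics/s5.png',j);cv2.imwrite('pics/t5.png',t);cv2.imwrite('pics/w5.png',read_camera('wrist'))
A=cv2.resize(j[205:365,220:390],None,fx=2.6,fy=2.6,interpolation=cv2.INTER_CUBIC)
B=cv2.resize(t[90:250,205:345],None,fx=2.6,fy=2.6,interpolation=cv2.INTER_CUBIC)
cv2.imwrite('pics/c5.png',np.hstack([A,B])); print(A.shape,B.shape)
for n,im in (('scene',j),('top',cv2.imread('pics/top0.png'))):
    h=cv2.cvtColor(im,cv2.COLOR_BGR2HSV); m=cv2.inRange(h,(18,120,120),(32,255,255))
    _,_,st,ce=cv2.connectedComponentsWithStats(m)
    for a,b in zip(st[1:],ce[1:]):
        if a[4]>60: print(n,a,b)
E
```

```text
clock: 12.15
tcp_pos: [467.8, 35.0, 146.8]
orientation: [[-0.987, -0.161, 0.001], [-0.161, 0.987, -0.0], [-0.001, -0.0, -1.0]]
force: [0.3, 0.3, -0.4]
opening: 12.9
grasp_force: 58.8
[467.83  35.02 146.79] [[-0.99 -0.16  0.  ]
 [-0.16  0.99 -0.  ]
 [-0.   -0.   -1.  ]]
(416, 442, 3) (416, 364, 3)
scene [287 297  24  17 232] [299.21 305.04]
scene [279 392  29  14 165] [293.64 398.96]
scene [297 399  22  19 128] [307.12 408.38]
top [217 110  25  24 352] [229.25 122.74]
```

View pics/c5.png

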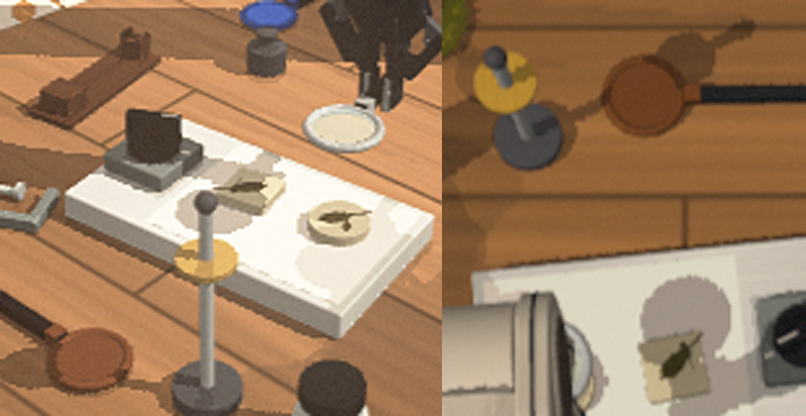

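Left crop: the held lens is at (344,128), the cast at (339,221), the collar at (207,260) and the foot at (208,388). Lens and cast are close to lined up. I'll refine the scene camera on known points.

```bash
cat > fit.py <<'E'
from h import *
from scipy.optimize import least_squares
from scipy.spatial.transform import Rotation as Ro
S=lambda x,y:np.array([x/3+210,y/3+200])-.33; S5=lambda x,y:np.array([x/2.6+220,y/2.6+205])-.3
K,T=cam('scene')
X=np.array([[535.5,-339,40],[541,47,41.5],[642.75,121.8,30],[673.4,-195.2,30],[463.7,103.2,30],[767,79.5,8],[541.5,47,144.]])
p=np.array([S(103,111),S(421,269),S(418,379),S(107,242),S(529,264),S(269,464),S5(344,128)])
def TT(v):
    M=T.copy(); M[:3,:3]=T[:3,:3]@Ro.from_rotvec(v[:3]/100).as_matrix(); M[:3,3]+=v[3:]; return M
def f(v): return np.r_[np.array([proj((K,TT(v)),a)-b for a,b in zip(X,p)]).ravel(),v/2]
r=least_squares(f,np.zeros(6)); KT=K,TT(r.x)
if __name__=='__main__':
    print(r.x,r.fun[:-6].reshape(-1,2))
    def z_at(px,xy): # height on vertical line
        return least_squares(lambda z:(proj(KT,np.r_[xy,z])-px)[1:],[140.]).x
    for px in (S(268,314),S5(207,260),np.array([298.7,305])): print('collar z',z_at(px,(767.3,79.7)))
    print('ball',z_at(S(268,249),(767.3,79.7)),'lens',z_at(S5(344,128),(541.5,47)))
    print('lens xy at 144',atz(KT,S5(344,128),144),'cast',atz(KT,S5(339,221),41.5))
E
python3 fit.py
```

```text
[0.25 0.   0.55 0.32 0.5  0.15] [[ 0.51  0.05]
 [ 0.17 -0.33]
 [ 0.78  0.47]
 [-1.63 -0.92]
 [-0.05 -0.32]
 [ 0.25  0.59]
 [-0.    0.39]]
collar z [147.86]
collar z [146.93]
collar z [146.16]
ball [201.89] lens [145.09]
lens xy at 144 [540.13  46.01 144.  ] cast [543.42  48.53  41.5 ]
```

```bash
python3 - <<'E'
from fit import *
im=cv2.imread('pics/s5.png').astype(float); im0=cv2.imread('pics/scene0.png').astype(float)
def ext(X,r,h,col):
    # predicted upper/lower silhouette rows of a disc at column col
    a=np.linspace(0,2*np.pi,721); out=[]
    for z in (h,-h):
        q=np.array([proj(KT,X+np.array([r*np.cos(t),r*np.sin(t),z])) for t in a]); out.append(q)
    q=np.vstack(out); hull=cv2.convexHull(q.astype(np.float32))[:,0]
    m=[]
    for k in range(len(hull)):
        p1,p2=hull[k],hull[(k+1)%len(hull)]
        if (p1[0]-col)*(p2[0]-col)<=0 and p1[0]!=p2[0]: m.append(p1[1]+(col-p1[0])*(p2[1]-p1[1])/(p2[0]-p1[0]))
    return min(m),max(m)
np.set_printoptions(precision=1,linewidth=180)
X=np.array([767.3,79.7,146.]);L=np.array([541.,46.5,144.])
print('pred collar c',proj(KT,X),'lens',proj(KT,L))
for c in (291,293,307,309):
    print(c,ext(X,25,3,c)); print((im0+im)[293:318,c]@np.array([-1,.5,.5])/2)
for c in (340,345,360,365):
    print(c,ext(L,36,6,c)); print(im[236:274,c].mean(1))
print('ball',proj(KT,np.array([767.3,79.7,209]))); print(im0[272:292,299].mean(1), )
E
```

```text
pred collar c [299.  305.1] lens [352.  254.2]
291 (np.float32(298.18906), np.float32(312.46625))
[ 12.   11.2  10.2  18.5   9.   74.  103.  103.8  63.8  64.8  63.8  72.2  99.5 100.  100.2 102.  101.5  47.8  47.   36.   65.8  71.8  71.2  69.5  69. ]
293 (np.float32(297.31094), np.float32(313.30576))
[  9.   11.2  10.2   7.   60.2 102.2 101.2 100.   63.2  63.8  64.2  99.  101.8  99.2 100.8 100.5 101.8  82.   44.5  47.2  42.2  76.2  74.   70.5  69. ]
307 (np.float32(298.05505), np.float32(312.20258))
[ 22.   22.5  10.    9.8   8.   93.8 103.2 100.2  98.   99.5  98.2 100.5  98.   97.2  99.8 100.8  98.5  74.5  52.2  18.   17.2  18.5  18.   36.2  39. ]
309 (np.float32(299.39868), np.float32(310.79648))
[ 21.   13.   11.2  10.2  10.    7.2  36.8 106.  103.5 103.8  99.8 100.2 100.  101.5 103.2  84.8  81.   47.5  15.2  17.   18.5  18.8  17.5  18.2  35. ]
340 (np.float32(246.7609), np.float32(261.1576))
[157.7 149.3 163.3 162.7 160.3 166.  164.7 164.  163.7 161.3 152.  151.3 219.7 232.3 232.  231.  210.  214.  213.  223.  222.3 186.7 139.  123.7 101.3 154.3 163.3 157.3 157.7
 165.  166.3 165.
[... 324 characters left out ...]
(np.float32(245.56738), np.float32(263.78696))
[109.7 109.  109.  114.3  81.   75.  117.3 197.7 194.7 103.7  46.  194.  150.3 209.  203.7 220.  217.  214.7 213.  213.  214.7 218.  165.  200.  232.3 193.7 134.  161.3 162.3
 165.  163.  165.7 156.3  94.7 144.  166.  169.7 167.7]
365 (np.float32(248.40273), np.float32(261.15466))
[ 59.   57.3  56.3  51.7  50.   52.3  49.3  50.3  46.3  91.  158.3 160.  161.3 172.7 231.  178.7 161.3 156.7 156.3 173.  198.  219.  219.3 197.3 146.7 154.  153.7 159.  162.3
 164.7 163.  159.7 164.  168.  161.  111.3 122.  164.7]
ball [298.6 279.7]
[247.7 246.7 247.  247.3 246.7 252.  188.7  99.3 104.7 106.7 102.3  96.7  89.7  81.3  69.   92.7 135.  137.3 134.7 133. ]
```

```bash
python3 - <<'E'
from fit import *
np.set_printoptions(precision=0,linewidth=180)
im0=cv2.imread('pics/scene0.png').astype(float)
for c in (296,299,302): print(c,im0[358:372,c].mean(1))
print(im0[352,278:322].mean(1))
a=np.linspace(0,6.283,361)
for z in (0,3): 
  q=np.array([proj(KT,np.array([767.3+30*np.cos(t),79.7+30*np.sin(t),z])) for t in a]); print(z,q.min(0),q.max(0))
E
```

```text
296 [ 82.  86.  82.  84.  73.  58.  62.  61.  63. 124. 118. 121. 120. 119.]
299 [ 84.  83.  85.  87.  84.  66.  68.  65.  63. 129.  81. 124.  85.  84.]
302 [ 96.  93.  94. 101.  90.  70.  71.  71.  62.  78.  78.  98.  97.  94.]
[ 94.  93.  98.  99. 105. 105. 106.  93.  94.  82.  71.  71.  69.  71.  75.  76.  70.  73.  69. 107. 122. 127. 151. 170. 127.  98.  97.  96.  99.  97. 100.  97.  98.  98.  96.
 109. 126. 128. 131. 129. 131. 130. 132. 136.]
0 [286. 348.] [313. 368.]
3 [286. 347.] [313. 367.]
```

```bash
python3 - <<'E'
from fit import *
a=np.linspace(0,6.283,721); G=np.array([767.3,79.7])
low=max(proj(KT,np.r_[G+30*np.array([np.cos(t),np.sin(t)]),0])[1] for t in a)
v=KT[1][:3,1] # camera down axis
top=proj(KT,np.r_[G,201]-8*v)[1]
b0=366.5-low; b1=278.1-top; b=b0+(b1-b0)*.7
s=(proj(KT,np.r_[G,150])-proj(KT,np.r_[G,140]))[1]/10
print(b0,b1,b,s,'collar z',146+(-0.33-b)/s)
E
```

```text
-1.4100214379567433 -0.8661611544477523 -1.0293192395004496 -0.38829468949762713 collar z 144.19899870275017
```

The collar is at about 144 mm, the lens at about 144 mm, and the lens centre is within about 1 mm of the cast's. I'll hold one row and hand in.

```bash
python3 -m creep '0 0 0 0 0 0 -1; 0 0 0 0 0 0 -1; 0 0 0 0 0 0 -1' && python3 -c "
from plant import bot
print(bot.finish_job())"
```

```text
clock: 12.68
tcp_pos: [467.2, 35.6, 146.3]
orientation: [[-0.987, -0.162, -0.0], [-0.162, 0.987, 0.0], [-0.0, 0.0, -1.0]]
force: [-0.1, -0.5, -1.1]
opening: 12.7
grasp_force: 58.8
the job is handed in; nothing more can be done
None
```

I turned the switch fully on, then picked up the loupe. I handed the job in at 12.7 s, with the lens held level over the round cast at about 144 mm, the collar height I measured; by my estimates it is centred to about 1 mm and the height is good to 1–2 mm, but no result came back.

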